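Open the layout's console and switch on track power

TASK

Switch on the track power at the model railway's control console: with a fingertip, push the hinged clear cover up and over its balance point so that it stays leaning back open by itself, then press the large round push button fully home and let it come back up. Use a light touch and never grip or squeeze the cover; leave the throttle knob and the two toggle switches as they are set, and leave the models and bench things where they stand.

Things in the scene. Friction and masses are not known exactly. Their poses are not given: they have to be found in the camera images.
- console: Fixed grey steel console: 140 mm deep (x) by 300 mm wide (y), walls 6 mm, rim 120 mm above the worktop, control panel inside 72 mm above it. Origin: centre of the underside; +x points from the lip side (front, towards the robot) to the hinge side, z up. On the panel, in one row along y 90 mm apart, 12 mm in front of its centre line, in any order: round push button, throttle knob, toggle pair.
- cover (a joint): Cover angle (rad): 0 shut on the rim, grows as the front rises, 1.95 leaning back on its stops. Free, lightly damped hinge: let go below about 1.52 it falls shut, beyond it falls open onto the stops and stays. 0.28 to 0.46 kg, clear pane in an aluminium frame 8 mm thick, 300 mm wide, 140 mm deep from hinge to the console's front face; lifting at the lip takes about 2 N.
- cover_lip (a point): Middle of the lower front edge of the cover's finger lip; moves with the cover. The lip is 6 mm thick, 260 mm wide and sticks out 22 mm beyond the console's front face, its underside 122 mm above the worktop when shut.
- cover_hinge (a point): The middle of the cover's hinge axis, 162 mm behind the lip's front edge and 122 mm above the worktop; the axis runs along the console's y. The cover's underside passes through it. Two small steel back stops, 200 mm apart, rise about 45 mm behind it.
- power (a joint): Travel of the large round push button (m): 0 up, 0.006 fully home. Sprung: 1.5 N starts it, 5 N takes it home, comes back up when let go.
- power_top (a point): Centre of the top face of the large round push button: a plain black flat cylinder 36 mm across in a steel collar 52 mm across; the top is 94 mm above the worktop (22 mm above the panel) when up.
- throttle_pointer (a point): Tip of the pointer on top of the throttle knob: a black bar-grip knob 38 mm across, its top 44 mm above the panel; the pointer lies 18 mm from the knob's axis. It must not be turned.
- toggle_a_tip (a point): Tip of one of the two small steel toggle switches, 24 mm long on a dark plate 36 mm by 64 mm; tip about 32 mm above the panel. It must not be moved.
- toggle_b_tip (a point): Tip of the other small steel toggle switch on the same plate, 34 mm beside the first. It must not be moved.
- boxcar: Bystander: loose model boxcar 170 mm long over couplers (its x), 36 mm wide, 52 mm tall; origin under its centre. Beside the console.
- hopper: Bystander: loose model hopper car 160 mm long over couplers (its x), 33 mm wide, 50 mm tall; origin under its centre. Beside the console.
- lorry: Bystander: loose model tipper lorry 84 mm long (its x), 32 mm wide, 38 mm tall; origin under its centre. In front of one end of the console.
- screwdriver: Bystander: loose screwdriver 150 mm long, lying along its x. In front of the other end of the console.
- tree: Bystander: loose model tree 130 mm tall, crown 70 mm across; origin under its trunk. Beside the console.
- hut: Bystander: loose model brick hut 60 by 80 mm, about 75 mm tall; origin under its centre. Beside the console.
- paint_jar: Bystander: loose closed paint jar 36 mm across, 55 mm tall; origin under its centre. Beside the console.

How it is judged (in metres and radians):
On the way, in this order (a step that is already met when the one before it is completed fails the run):
1. the cover leans back open by itself, let go (value of joint cover above 1.85 rad and contact force between the fingers and cover below 0.3 N), for 0.2 s.
2. the round button is pressed fully home (value of joint power above 0.005 m), for 0.1 s.
At the end, for the whole second after the job is handed in: The cover leans back at more than 1.85 rad with nothing holding it, and the button, pressed more than 5 mm after the cover was open, is back up (less than 1.5 mm in) (value of joint cover above 1.85 rad and value of joint power below 0.0015 m); the robot touches nothing.
It fails at once if the cover is gripped, squeezed or pushed with more than 25 N (contact force between the fingers and cover above 25 N).
It fails at once if the throttle knob is turned (pointer moved more than 6 mm) (distance of throttle_pointer from where it was at the start of the episode above 0.006 m).
It fails at once if a toggle switch is moved (tip more than 6 mm) (distance of any of toggle_a_tip, toggle_b_tip from where it was at the start of the episode above 0.006 m).
It fails at once if a model or bench thing is shifted or lifted (more than 20 mm) (distance of any of boxcar, hopper, lorry, screwdriver, tree, hut, paint_jar from where it was at the start of the episode above 0.02 m).
It also fails if it takes over 51 s, if anything falls off the work surface, if the arm or the gripper's body presses on something with over 40 N, if the wrist force passes 120 N, or if a joint passes its speed limit or range.

ROBOT

A 6-joint arm with a two-finger parallel gripper is mounted at the origin on the work surface. World frame = base frame: x ahead of the robot, y to its left, z up, the work surface at z = 0. Lengths are in mm, angles in rad, forces in N, time in s.
With the tool pointing down it reaches from about 275 to 1000 mm from the base axis. Payload 8.4 kg.
Tool frame: the origin (TCP) lies on the mounting face of the last link; the fingertips stand 173 mm ahead of it and the grasp point (between the pads) lies 155 mm ahead of it; z points along the fingers, y is the direction in which the jaws open and shut (so a half turn about z gives the same grasp; the last joint's range is limited). The gripper opens to 85 mm and grips with 20 to 120 N. Pads are 22 mm wide; open, the fingers measure 114 mm over their backs; the gripper's body (76 mm by 85 mm) begins 54 mm behind the grasp point. The pads swing forward as they close: fully open they stand 13 mm farther back than shut.
Start: joints at [1.155, 0.353, 1.633, -0, 1.155, -0.002], TCP at [251.307, 572.254, 404.681] pointing down, gripper open.
Joint ranges: [-2.63, 2.63], [-0.92, 2.1], [0.06, 2.66], [-1.3, 4.44], [0, 2.69], [-3.02, 3.02]. Speed limits (rad/s): [2.22, 2.22, 2.79, 3.14, 3.14, 3.14].

INTERFACE

Orientations are given as [roll, pitch, yaw] about the fixed x, y, z axes, in that order (R = Rz(yaw) Ry(pitch) Rx(roll)).
In Python, from rig import readout, imaging, ticket gives the robot as it stands.
- The arm moves only by the tool step_arm, never from a script. Its argument "deltas" is a list of rows, each an object with "translation": the shift along the tool's x, y, z in cm, a list of three; "rot": the turn, a rotation vector about the tool's x, y, z in rad, a list of three. In form: [{"translation": [x, y, z], "rot": [rx, ry, rz]}, ...]. A call has 1 to 8 rows; each row is the pose to reach, as a shift and turn from the pose commanded when the call began, along the tool's axes at that moment; what a row does not reach only later rows make up. A row lasts 1/8 s, in which the tool goes at most 62.5 mm and 10.7 degrees, less where a joint would pass 70% of its speed; a pose out of reach is approached as far as the arm can. A call with a gripper value outside its range is refused whole. "grip" is the closure in counts, from 0 (fully open) to 255 (shut), set as the call begins (left out, the last holds). The fingers move at their own pace and stop on an object; "squeeze" is the grip in N (left out, the last holds). Time passes only in rows, so rows that repeat a pose let the fingers close. It gives the time, the measured TCP pose, the force and the opening at its end, in the units of the state.
- readout.sense(): the state, without advancing time (a new reading comes with each control period).
- imaging.grab_frame(name): name is "scene" or "top" or "wrist"; returns a dict with "image" (420x560x3 uint8, red, green, blue), "camera_matrix" (3x3 intrinsics, pixels), "world_to_cam" (4x4, takes a point from world to camera coordinates). Camera axes: x right, y up, looking along -z (the intrinsics and any distortion apply to the point x, -y, -z); pixel columns grow to the right and rows downward; lengths in mm; the calibration is good to about 2 mm. A picture is of the moment at which its call begins. There is no depth.
- ticket.sign_off(): hands the job in, once; it reports no verdict.
The state is a dict: "clock": time; "qpos": joint angles; "qvel": joint speeds; "joint_efforts": joint torques, N m; "eef_pos": TCP position; "tcp_rot": TCP orientation; "contact_force": force on the tool from outside, world axes, zero at the start; "wrist_torque": the same for the moment, N m; "opening": opening from 0.0 (shut) to 1.0 (fully open).
Only numpy, scipy, OpenCV 4.12 (cv2) and the standard library are available. Lean on these libraries where they do the work, as an engineer would, in place of code of your own. Each camera call takes 0.05 s, during which the arm holds its last target.

## Working session

There is one attempt and no reset: what is moved stays moved. The work goes in short steps, Python scripts to look and compute and a tool call to move; the robot and the scene stay as the last step left them, time stands still between calls to the robot, and variables do not carry over. Pictures are saved under pics/ and viewed, and the job is handed in when it is done.

Besides the shell and the picture viewer there is one more tool, called after "Call:" as a command line: name --argument value ..., lists and objects as JSON in quotes. step_arm: Moves the arm, as the interface text tells. Its arguments: {"type":"object","properties":{"deltas":{"type":"array","items":{"type":"object","properties":{"translation":{"type":"array","items":{"type":"number"}},"rot":{"type":"array","items":{"type":"number"}}}}},"grip":{"type":"number"},"squeeze":{"type":"number"}},"required":["deltas"]}

```bash
mkdir -p pics; ls
python3 - <<'E'
from rig import readout, imaging
import cv2
print(readout.sense())
for n in ["scene","top","wrist"]:
    f=imaging.grab_frame(n); cv2.imwrite(f"pics/a_{n}.png",f["image"][:,:,::-1])
    print(n,f["camera_matrix"],f["world_to_cam"])
E
```

```text
pics
{'clock': 0.0, 'qpos': array([ 1.15461698e+00,  3.53653531e-01,  1.63410906e+00, -2.50901943e-05,
        1.15517654e+00, -2.41519665e-03]), 'qvel': array([-3.10809240e-04, -5.74612956e-04,  6.79657162e-04, -1.54348583e-03,
        9.63086711e-05,  1.14784123e-03]), 'joint_efforts': array([ 9.03918244e-04, -6.05243754e+01, -3.42069590e+01,  3.11080230e-04,
        9.19506740e-03, -3.97180486e-06]), 'eef_pos': array([251.20996068, 572.05202313, 403.96887717]), 'tcp_rot': array([-3.14024612e+00,  1.96884230e-05,  2.72783866e+00]), 'contact_force': array([-0.02021128, -0.59984516,  0.38893191]), 'wrist_torque': array([-0.05143131, -0.02390869,  0.01460292]), 'opening': 1.003329538368356}
scene [[455.15538746   0.         278.88021786]
 [  0.         455.15538746 207.07671749]
 [  0.           0.           1.        ]] [[ 4.08433274e-01  9.12689069e-01  1.34508000e-02 -2.68608593e+02]
 [-5.62849719e-01  2.40222628e-01  7.90881333e-01  2.23334834e+02]
 [ 7.18597561e-01 -3.30593031e-01  6.11821701e-01 -1.58162605e+03]
 [ 0.00000000e+00  0.00000000e+00  0.00000000e+00  1.00000000e+00]]
top [[380.13432188   0.         282.92230352]
 [  0.         380.13432188 210.37173526]
 [  0.           0.           1.        ]] [[ 2.20417959e-02 -9.99755732e-01  1.62358194e-03  2.67886244e+01]
 [ 9.96201200e-01  2.21002168e-02  8.42303392e-02 -5.81290571e+02]
 [-8.42456459e-02 -2.39173676e-04  9.96444988e-01 -8.78102001e+02]
 [ 0.00000000e+00  0.00000000e+00  0.00000000e+00  1.00000000e+00]]
wrist [[318.53713058   0.         281.2325236 ]
 [  0.         318.53713058 209.7923163 ]
 [  0.           0.           1.        ]] [[ 4.01932045e-01  9.15669202e-01 -7.36998997e-04 -6.23637689e+02]
 [-8.73724922e-01  3.83279585e-01 -2.99502121e-01  3.97431232e+01]
 [-2.73962392e-01  1.21023434e-01  9.54095350e-01 -3.79015738e+02]
 [ 0.00000000e+00  0.00000000e+00  0.00000000e+00  1.00000000e+00]]
```

View pics/a_scene.png

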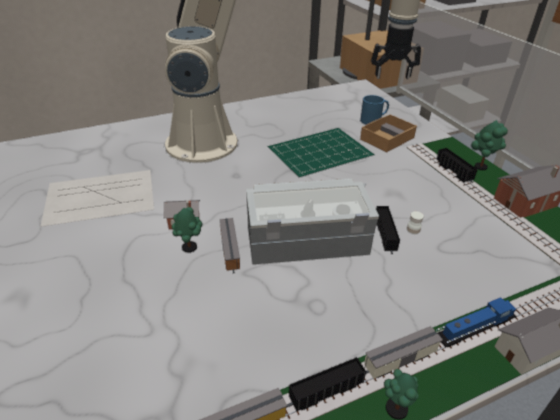

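View pics/a_top.png

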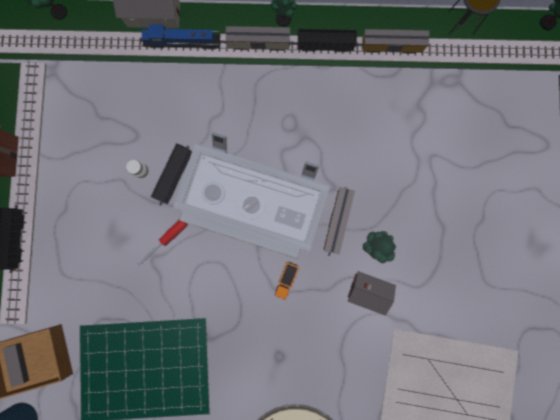

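View pics/a_wrist.png

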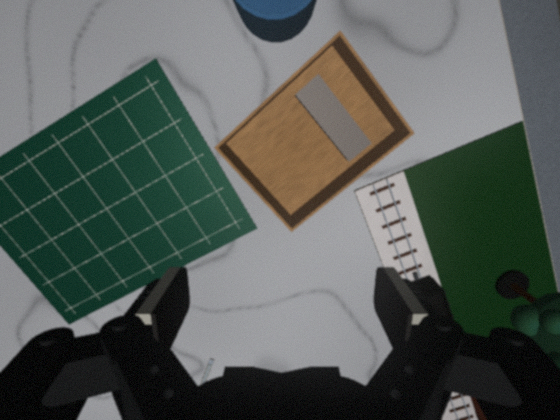

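The top view shows the console around (256,197), turned slightly. The button candidate is at (213,193), the knob at (251,204) and the toggles at (291,216). The hopper and boxcar sit at the two ends, with the lorry at (287,280) and the screwdriver at (170,237) in front.

Run:
```python
import cv2
a=cv2.imread("pics/a_top.png"); c=a[130:310,120:360]; cv2.imwrite("pics/b_top.png",cv2.resize(c,None,fx=3.3,fy=3.3,interpolation=cv2.INTER_CUBIC))
a=cv2.imread("pics/a_scene.png"); c=a[165:275,220:440]; cv2.imwrite("pics/b_scene.png",cv2.resize(c,None,fx=3.6,fy=3.6,interpolation=cv2.INTER_CUBIC))
```

```text
(no output)
```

View pics/b_top.png

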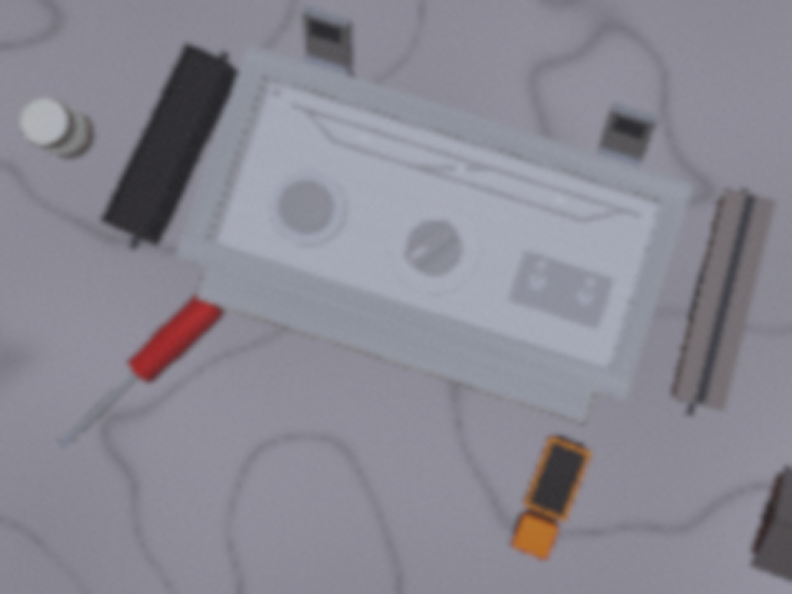

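View pics/b_scene.png

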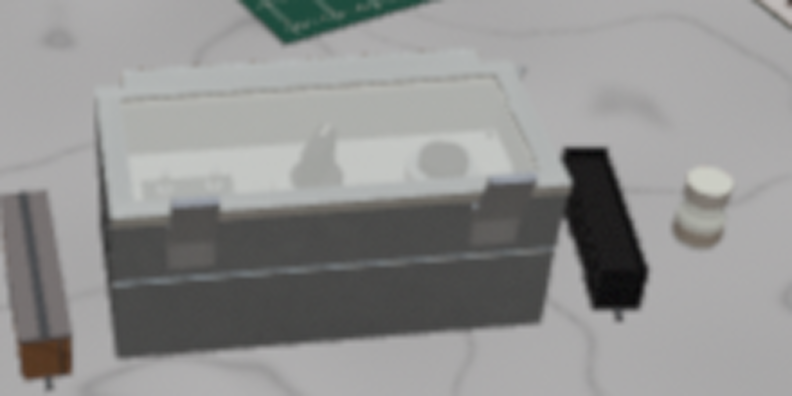

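```bash
cat > h.py <<'E'
import numpy as np
K=np.array([[380.13432188,0,282.92230352],[0,380.13432188,210.37173526],[0,0,1]])
T=np.array([[2.20417959e-02,-9.99755732e-01,1.62358194e-03,2.67886244e+01],[9.96201200e-01,2.21002168e-02,8.42303392e-02,-5.81290571e+02],[-8.42456459e-02,-2.39173676e-04,9.96444988e-01,-8.78102001e+02],[0,0,0,1]])
def ray(u,v,z,K=K,T=T):
    d=np.linalg.inv(K)@[u,v,1]; d=d*[1,-1,-1]; R=T[:3,:3]; c=-R.T@T[:3,3]; w=R.T@d
    return c+w*(z-c[2])/w[2]
def crop(u,v,z): return ray(u/3.3+120,v/3.3+130,z)
def unray(p,K=K,T=T):
    q=T[:3,:3]@p+T[:3,3]; q=K@(q*[1,-1,-1]); return q[:2]/q[2]
E
python3 - <<'E'
from h import *
pts=dict(BL=(255,50,130),BR=(692,183,130),FR=(632,398,130),FL=(183,248,130),LL=(200,295,128),LR=(585,421,128),button=(305,207,94),collar=(308,209,76),knob=(433,249,116),tog=(560,289,74),
lorryF=(533,540,30),lorryB=(572,450,20),sdt=(65,442,10),sdh=(205,310,12),hopT=(185,50,52),hopB=(135,235,52),boxB=(690,400,50))
P={k:crop(*v) for k,v in pts.items()}
for k,p in P.items(): print(k,p.round(1))
for a,b in [("BL","BR"),("FL","FR"),("LL","LR"),("BL","FL"),("BR","FR"),("button","tog")]:
    d=P[b]-P[a]; print(a,b,np.linalg.norm(d[:2]).round(1),np.degrees(np.arctan2(d[1],d[0])).round(2))
E
```

```text
BL [706.7 224.7 130. ]
BR [626.5 -57.8 130. ]
FR [489.1 -21.6 130. ]
FL [577.6 265.2 130. ]
LL [548.1 253.6 128. ]
LR [474.    7.6 128. ]
button [610.2 195.5  94. ]
collar [611.1 196.7  76. ]
knob [581.9 107.5 116. ]
tog [560.5  24.1  74. ]
lorryF [386.5  38.6  30. ]
lorryB [449.1  12.2  20. ]
sdt [446.1 378.   10. ]
sdh [543.6 280.7  12. ]
hopT [725.5 292.4  52. ]
hopB [593.2 321.3  52. ]
boxB [487. -68.  50.]
BL BR 293.7 -105.85
FL FR 300.2 -107.15
LL LR 256.9 -106.76
BL FL 135.3 162.59
BR FR 142.1 165.25
button tog 178.4 -106.16
```

```bash
cat >> h.py <<'E'
from scipy.spatial.transform import Rotation as Ro
def plan(tip,psi,tilt,s=None,L=173.):
    """tilt from vertical (deg), psi heading (deg): tool y horizontal at psi+90"""
    from rig import readout
    s=s or readout.sense()
    p,t=np.radians(psi),np.radians(tilt)
    z=np.array([np.sin(t)*np.cos(p),np.sin(t)*np.sin(p),-np.cos(t)]); y=np.array([-np.sin(p),np.cos(p),0]); x=np.cross(y,z)
    R=Ro.from_matrix(np.c_[x,y,z]); C=Ro.from_euler('xyz',s['tcp_rot'])
    tcp=np.array(tip)-L*z
    d=C.inv().apply(tcp-s['eef_pos'])/10
    r=(C.inv()*R).as_rotvec()
    print("tcp",tcp.round(1),"T cm",d.round(2),"rot",r.round(3))
def show():
    from rig import readout
    s=readout.sense(); C=Ro.from_euler('xyz',s['tcp_rot']); z=C.apply([0,0,1])
    print("t",s['clock'],"q",s['qpos'].round(3),"tip",(s['eef_pos']+173*z).round(1),"z",z.round(3),"F",s['contact_force'].round(2),"op",s['opening'])
E
python3 -c "
from h import *
show(); plan([450,130,200],0,45)"
```

```text
t 0.15 q [ 1.155  0.354  1.634 -0.     1.155 -0.002] tip [251.2 571.9 231.1] z [-0.    -0.001 -1.   ] F [0.49 0.26 0.28] op 1.00126988525945
tcp [327.7 130.  322.3] T cm [-24.78 -37.39   8.22] rot [-0.164 -0.774 -0.392]
```

Call:
step_arm --deltas '[{"translation":[-6,-9,2],"rot":[-0.04,-0.19,-0.1]},{"translation":[-12,-18,4],"rot":[-0.08,-0.38,-0.2]},{"translation":[-18,-27,6],"rot":[-0.12,-0.57,-0.3]},{"translation":[-24.8,-37.4,8.2],"rot":[-0.164,-0.774,-0.392]},{"translation":[-24.8,-37.4,8.2],"rot":[-0.164,-0.774,-0.392]},{"translation":[-24.8,-37.4,8.2],"rot":[-0.164,-0.774,-0.392]},{"translation":[-24.8,-37.4,8.2],"rot":[-0.164,-0.774,-0.392]},{"translation":[-24.8,-37.4,8.2],"rot":[-0.164,-0.774,-0.392]}]' --grip 255

```text
clock: 1.15
eef_pos: [327.5, 129.0, 345.9]
tcp_rot: [-3.141, 0.758, 3.14]
contact_force: [0.7, 0.3, 0.3]
opening: -0.001
```

```bash
python3 -c "
from h import *
show(); plan([450,130,200],0,45);plan([450,130,110],0,60)"
```

```text
t 1.15 q [ 0.544 -0.109  2.462 -1.295  0.381  0.119] tip [446.5 128.6 220.3] z [ 0.688 -0.002 -0.726] F [0.65 0.26 0.27] op -0.0008298090600293719
tcp [327.7 130.  322.3] T cm [1.62 0.11 1.72] rot [-0.002 -0.027 -0.001]
tcp [300.2 130.  196.5] T cm [12.26  0.11  8.97] rot [-0.003 -0.289 -0.001]
```

The gripper is shut at roughly 45° tilt. The wrist ran into its j4 limit (-1.3), so a straight forward approach may need the other wrist branch. I'll fit a simple arm model and check which approaches can be reached before I move again.

```bash
cat > kin.py <<'E'
import numpy as np
from scipy.spatial.transform import Rotation as Ro
lim=np.array([[-2.63,2.63],[-.92,2.1],[.06,2.66],[-1.3,4.44],[0,2.69],[-3.02,3.02]])
D1,A2,L3,D6=165.,622.,447.5,165.6
S4,S6,O6=1,-1,0
def rz(a): return Ro.from_euler('z',a)
def ry(a): return Ro.from_euler('y',a)
def fk(q):
    B=rz(q[0])*ry(q[1]); 
    F=rz(q[0])*ry(q[1]+q[2])
    W=np.array([0,0,D1])+B.apply([0,0,A2])+F.apply([0,0,L3])
    R=F*rz(S4*q[3])*ry(q[4])*rz(S6*q[5]+O6)
    return W+R.apply([0,0,D6]),R
def ik(tcp,R):
    out=[]
    z=R.apply([0,0,1]); W=tcp-D6*z; r=np.hypot(W[0],W[1]); h=W[2]-D1; d=np.hypot(r,h)
    c=(A2**2+L3**2-d*d)/(2*A2*L3)
    if abs(c)>1: return out
    q3=np.pi-np.arccos(c); b=np.arccos((A2**2+d*d-L3**2)/(2*A2*d)); q2=np.arctan2(r,h)-b; q1=np.arctan2(W[1],W[0])
    M=((rz(q1)*ry(q2+q3)).inv()*R)
    e=M.as_euler('ZYZ')
    for f in (0,1):
        a,b5,g=e if not f else (e[0]+np.pi,-e[1],e[2]+np.pi)
        if b5<0: continue
        for k4 in (-1,0,1):
            for k6 in (-1,0,1):
                q=np.array([q1,q2,q3,S4*a+2*np.pi*k4,b5,S6*(g-O6)+2*np.pi*k6])
                if np.all(q>=lim[:,0]) and np.all(q<=lim[:,1]): out.append(q)
    return out
E
python3 - <<'E'
import kin,numpy as np
from kin import *
data=[([1.155,.354,1.634,0,1.155,-.002],[-3.1402,0,2.7278],[251.2,572.05,404]),([.544,-.109,2.462,-1.295,.381,.119],[-3.141,.758,3.14],[327.5,129,345.9])]
for s4 in(1,-1):
  for s6 in (1,-1):
    kin.S4,kin.S6,kin.O6=s4,s6,0
    print(s4,s6,[ ( (fk(q)[1].inv()*Ro.from_euler('xyz',r)).as_rotvec().round(3),(fk(q)[0]-p).round(1)) for q,r,p in data])
E
```

```text
1 1 [(array([-0.   , -0.   ,  1.571]), array([ 1. , -0.8, -2.5])), (array([-1.000e-03, -0.000e+00,  1.571e+00]), array([ 0.1, -0.1,  1.7]))]
1 -1 [(array([-0.   , -0.   ,  1.567]), array([ 1. , -0.8, -2.5])), (array([-1.000e-03, -0.000e+00,  1.809e+00]), array([ 0.1, -0.1,  1.7]))]
-1 1 [(array([-0.   , -0.   ,  1.571]), array([ 1. , -0.8, -2.5])), (array([ 0.47 , -0.598, -0.933]), array([-61.3, 101.3,   1.7]))]
-1 -1 [(array([-0.   , -0.   ,  1.567]), array([ 1. , -0.8, -2.5])), (array([ 0.528, -0.529, -0.707]), array([-61.3, 101.3,   1.7]))]
```

```bash
sed -i 's/S4,S6,O6=1,-1,0/S4,S6,O6=1,1,np.pi\/2/' kin.py
cat >> kin.py <<'E'
C=np.array([598,104.5,0]); YAW=np.radians(-16.5)
ex=np.array([np.cos(YAW),np.sin(YAW),0]); ey=np.array([-np.sin(YAW),np.cos(YAW),0]); ez=np.array([0,0,1.])
def con(s,y,z): return C+s*ex+y*ey+z*ez
def orient(psi,tilt,roll=0):
    p,t=np.radians(psi),np.radians(tilt)
    z=np.array([np.sin(t)*np.cos(p),np.sin(t)*np.sin(p),-np.cos(t)]); y=np.array([-np.sin(p),np.cos(p),0]); x=np.cross(y,z)
    return Ro.from_matrix(np.c_[x,y,z])*rz(np.radians(roll))
def tippath(c,rho=150):
    P=[con(-125,c,100)]
    for a in np.linspace(-.14,1.62,12): P.append(con(70-rho*np.cos(a),c,122+rho*np.sin(a)))
    return P
E
python3 - <<'E'
from kin import *
for c in (-110,-60,0,60,100):
  for psi in range(-60,100,15):
    for tilt in (45,52,60,70):
      for roll in (0,90,180,270):
        R=orient(psi,tilt,roll); S=[]; ok=True; prev=None
        for p in tippath(c):
            sol=ik(p-173*R.apply([0,0,1]),R)
            if not sol: ok=False;break
            if prev is None: S.append(sol); prev=1
            else: S.append(sol)
        if ok:
            q=S[0][0]; m=min(np.min(np.minimum(s[0]-lim[:,0],lim[:,1]-s[0])) for s in S)
            print(c,psi,tilt,roll,q.round(2),S[-1][0].round(2),m.round(2))
E
```

```text
-110 -60 45 0 [ 0.64  0.36  2.35 -1.09  0.91  1.02] [ 0.34  0.3   1.87 -0.93  1.05  0.34] 0.17
-110 -60 45 90 [ 0.64  0.36  2.35 -1.09  0.91  2.59] [ 0.34  0.3   1.87 -0.93  1.05  1.91] 0.17
-110 -60 45 180 [ 0.64  0.36  2.35 -1.09  0.91 -2.12] [ 0.34  0.3   1.87 -0.93  1.05 -2.8 ] 0.17
-110 -60 45 270 [ 0.64  0.36  2.35 -1.09  0.91 -0.55] [ 0.34  0.3   1.87 -0.93  1.05 -1.23] 0.17
-110 -60 52 0 [ 0.7   0.43  2.37 -1.16  1.01  1.17] [ 0.39  0.32  1.91 -1.08  1.09  0.49] 0.09
-110 -60 52 90 [ 0.7   0.43  2.37 -1.16  1.01  2.74] [ 0.39  0.32  1.91 -1.08  1.09  2.06] 0.09
-110 -60 52 180 [ 0.7   0.43  2.37 -1.16  1.01 -1.97] [ 0.39  0.32  1.91 -1.08  1.09 -2.65] 0.09
-110 -60 52 270 [ 0.7   0.43  2.37 -1.16  1.01 -0.4 ] [ 0.39  0.32  1.91 -1.08  1.09 -1.08] 0.09
-110 -60 60 0 [ 0.77  0.52  2.38 -1.21  1.12  1.31] [ 0.44  0.36  1.96 -1.22  1.16  0.66] 0.03
-110 -60 60 90 [ 0.77  0.52  2.38 -1.21  1.12  2.88] [ 0.44  0.36  1.96 -1.22  1.16  2.23] 0.03
-110 -60 60 180 [ 0.77  0.52  2.38 -1.21  1.12 -1.83] [ 0.44  0.36  1.96 -1.22  1.16 -2.48] 0.03
-110 -60 60 270 [ 0.77  0.52  2.38 -1.21  
[... 28230 characters left out ...]
0.16  0.57  1.58  1.05  1.41  2.56] 0.46
100 90 60 90 [-0.11  0.58  2.18  1.26  1.13 -2.72] [-0.16  0.57  1.58  1.05  1.41 -2.16] 0.3
100 90 60 180 [-0.11  0.58  2.18  1.26  1.13 -1.15] [-0.16  0.57  1.58  1.05  1.41 -0.59] 0.48
100 90 60 270 [-0.11  0.58  2.18  1.26  1.13  0.42] [-0.16  0.57  1.58  1.05  1.41  0.99] 0.48
100 90 70 0 [-0.16  0.68  2.19  1.32  1.28  1.85] [-0.2   0.63  1.62  1.18  1.5   2.44] 0.47
100 90 70 90 [-0.16  0.68  2.19  1.32  1.28 -2.86] [-0.2   0.63  1.62  1.18  1.5  -2.27] 0.16
100 90 70 180 [-0.16  0.68  2.19  1.32  1.28 -1.29] [-0.2   0.63  1.62  1.18  1.5  -0.7 ] 0.47
100 90 70 270 [-0.16  0.68  2.19  1.32  1.28  0.28] [-0.2   0.63  1.62  1.18  1.5   0.87] 0.47
```

I have a matching FK model. The plan is to spin the wrist on a high cone to the other branch (j4 ≈ 4). From there the tool can point forward and low under the left part of the lip.

```bash
cat > jp.py <<'E'
from kin import *
def rows(Q,last=None):
    from rig import readout
    s=readout.sense(); p0=s['eef_pos']; R0=Ro.from_euler('xyz',s['tcp_rot'])
    for q in Q:
        p,R=fk(q); d=R0.inv().apply(p-p0)/10; r=(R0.inv()*R).as_rotvec()
        print('{"translation": %s, "rot": %s},'%(list(map(float,d.round(1))),list(map(float,r.round(2)))), "z",(p+173*R.apply([0,0,1])).round(0))
E
python3 - <<'E'
from jp import *
q0=np.array([.544,-.109,2.462,-1.295,.381,.119]);q1=np.array([.84,.1,2.1,-1.1,.6,.1])
rows([q0+(q1-q0)*k/4 for k in (1,2,3,4)]+[q1+(np.array([.84,.1,2.1,4.,.6,-1.63])-q1)*k/22 for k in (1,2,3)])
E
```

```text
{"translation": [-3.3, 4.3, 0.6], "rot": [-0.01, -0.02, 0.0]}, z [477. 173. 242.]
{"translation": [-6.0, 9.0, 0.9], "rot": [-0.02, -0.03, 0.0]}, z [501. 222. 259.]
{"translation": [-8.1, 14.1, 1.0], "rot": [-0.04, -0.04, 0.01]}, z [518. 276. 274.]
{"translation": [-9.5, 19.5, 0.7], "rot": [-0.05, -0.05, 0.01]}, z [527. 332. 286.]
{"translation": [-7.3, 19.5, 0.7], "rot": [-0.05, 0.09, 0.12]}, z [494. 332. 256.]
{"translation": [-5.2, 19.9, 0.3], "rot": [-0.05, 0.22, 0.23]}, z [458. 341. 232.]
{"translation": [-3.3, 20.7, -0.3], "rot": [-0.07, 0.35, 0.34]}, z [421. 357. 214.]
```

Call:
step_arm --deltas '[{"translation":[-3.3,4.3,0.6],"rot":[-0.01,-0.02,0.0]},{"translation":[-6.0,9.0,0.9],"rot":[-0.02,-0.03,0.0]},{"translation":[-8.1,14.1,1.0],"rot":[-0.04,-0.04,0.01]},{"translation":[-9.5,19.5,0.7],"rot":[-0.05,-0.05,0.01]},{"translation":[-7.3,19.5,0.7],"rot":[-0.05,0.09,0.12]},{"translation":[-5.2,19.9,0.3],"rot":[-0.05,0.22,0.23]},{"translation":[-3.3,20.7,-0.3],"rot":[-0.07,0.35,0.34]}]'

```text
clock: 2.02
eef_pos: [349.4, 338.4, 370.1]
tcp_rot: [2.883, 0.358, 2.795]
contact_force: [0.4, -0.2, -0.1]
opening: -0.001
```

Run:
```python
from jp import *
from h import show
show()
q1=np.array([.84,.1,2.1,-1.1,.6,.1])
rows([q1+(np.array([.84,.1,2.1,4.,.6,-1.63])-q1)*k/22 for k in range(4,12)])
```

```text
t 2.025 q [ 0.842  0.099  2.095 -0.396  0.603 -0.14 ] tip [419.5 360.1 213.5] z [ 0.405  0.126 -0.906] F [ 0.45 -0.21 -0.05] op -0.0012543693246705632
{"translation": [1.9, 0.3, -0.2], "rot": [-0.02, 0.13, 0.11]}, z [384. 379. 204.]
{"translation": [3.9, 1.2, -0.6], "rot": [-0.05, 0.25, 0.22]}, z [350. 408. 202.]
{"translation": [5.5, 2.4, -1.2], "rot": [-0.09, 0.37, 0.34]}, z [321. 440. 208.]
{"translation": [6.8, 3.9, -2.1], "rot": [-0.15, 0.49, 0.46]}, z [298. 475. 222.]
{"translation": [7.7, 5.5, -3.2], "rot": [-0.21, 0.6, 0.58]}, z [282. 510. 243.]
{"translation": [8.1, 7.3, -4.3], "rot": [-0.27, 0.7, 0.7]}, z [274. 544. 271.]
{"translation": [8.0, 9.1, -5.5], "rot": [-0.34, 0.79, 0.83]}, z [274. 575. 303.]
{"translation": [7.4, 10.8, -6.7], "rot": [-0.42, 0.88, 0.96]}, z [283. 600. 337.]
```

Tracking matches the model exactly, so I'll continue.

Call:
step_arm --deltas '[{"translation":[1.9,0.3,-0.2],"rot":[-0.02,0.13,0.11]},{"translation":[3.9,1.2,-0.6],"rot":[-0.05,0.25,0.22]},{"translation":[5.5,2.4,-1.2],"rot":[-0.09,0.37,0.34]},{"translation":[6.8,3.9,-2.1],"rot":[-0.15,0.49,0.46]},{"translation":[7.7,5.5,-3.2],"rot":[-0.21,0.6,0.58]},{"translation":[8.1,7.3,-4.3],"rot":[-0.27,0.7,0.7]},{"translation":[8.0,9.1,-5.5],"rot":[-0.34,0.79,0.83]},{"translation":[7.4,10.8,-6.7],"rot":[-0.42,0.88,0.96]}]'

```text
clock: 3.02
eef_pos: [283.8, 455.0, 431.2]
tcp_rot: [2.538, -0.857, 2.31]
contact_force: [-0.6, -0.6, 0.4]
opening: -0.001
```

Run:
```python
from jp import *
from h import show
show()
q1=np.array([.84,.1,2.1,-1.1,.6,.1])
rows([q1+(np.array([.84,.1,2.1,4.,.6,-1.63])-q1)*k/22 for k in range(12,20)])
```

```text
t 3.025 q [ 0.83   0.098  2.099  1.444  0.61  -0.76 ] tip [283.8 600.8 337.9] z [ 0.     0.842 -0.539] F [-0.63 -0.58  0.45] op -0.0011458820286483497
{"translation": [1.4, 1.6, -0.1], "rot": [-0.09, 0.09, 0.11]}, z [301. 620. 373.]
{"translation": [2.5, 3.4, -0.5], "rot": [-0.19, 0.17, 0.22]}, z [325. 632. 408.]
{"translation": [3.1, 5.4, -1.2], "rot": [-0.3, 0.25, 0.34]}, z [355. 637. 440.]
{"translation": [3.3, 7.3, -2.1], "rot": [-0.41, 0.31, 0.45]}, z [389. 633. 468.]
{"translation": [3.0, 9.2, -3.2], "rot": [-0.52, 0.36, 0.57]}, z [426. 621. 489.]
{"translation": [2.3, 10.9, -4.3], "rot": [-0.64, 0.41, 0.7]}, z [463. 602. 504.]
{"translation": [1.2, 12.3, -5.5], "rot": [-0.75, 0.44, 0.82]}, z [499. 576. 510.]
{"translation": [-0.3, 13.3, -6.8], "rot": [-0.86, 0.46, 0.95]}, z [531. 546. 509.]
```

Call:
step_arm --deltas '[{"translation":[1.4,1.6,-0.1],"rot":[-0.09,0.09,0.11]},{"translation":[2.5,3.4,-0.5],"rot":[-0.19,0.17,0.22]},{"translation":[3.1,5.4,-1.2],"rot":[-0.3,0.25,0.34]},{"translation":[3.3,7.3,-2.1],"rot":[-0.41,0.31,0.45]},{"translation":[3.0,9.2,-3.2],"rot":[-0.52,0.36,0.57]},{"translation":[2.3,10.9,-4.3],"rot":[-0.64,0.41,0.7]},{"translation":[1.2,12.3,-5.5],"rot":[-0.75,0.44,0.82]},{"translation":[-0.3,13.3,-6.8],"rot":[-0.86,0.46,0.95]}]'

```text
clock: 4.03
eef_pos: [404.8, 427.7, 514.9]
tcp_rot: [-1.691, -1.264, -0.707]
contact_force: [0.2, -0.1, 0.4]
opening: 0.001
```

Run:
```python
from jp import *
from h import show
show()
for c in (95,105):
  for psi in (0,5,10):
    for tilt in (57,60,63,66):
      R=orient(psi,tilt,180); out=[]
      for p in [con(-170,c,150),con(-130,c,95)]+tippath(c)[1:]:
        so=[q for q in ik(p-173*R.apply([0,0,1]),R) if q[3]>1.5]
        out.append(so[0] if so else None)
      ok=all(o is not None for o in out)
      print(c,psi,tilt,ok, min(np.min(np.minimum(o-lim[:,0],lim[:,1]-o)) for o in out).round(3) if ok else [o is not None for o in out], out[1].round(2) if ok else '', out[-1].round(2) if ok else '')
```

```text
t 4.025 q [ 0.835  0.097  2.103  3.295  0.599 -1.39 ] tip [531.4 545.4 508.6] z [ 0.732  0.68  -0.036] F [ 0.24 -0.08  0.39] op 0.001442020631637999
95 0 57 True 0.073 [ 0.82  0.45  2.59  4.02  0.93 -1.66] [ 0.4   0.22  2.14  4.25  0.37 -2.43]
95 0 60 True 0.048 [ 0.84  0.5   2.61  4.    1.03 -1.6 ] [ 0.4   0.23  2.17  4.08  0.44 -2.25]
95 0 63 True 0.026 [ 0.86  0.55  2.63  3.99  1.13 -1.54] [ 0.41  0.24  2.21  3.96  0.51 -2.12]
95 0 66 True 0.005 [ 0.88  0.6   2.65  3.99  1.23 -1.48] [ 0.42  0.26  2.24  3.86  0.6  -2.02]
95 5 57 True 0.037 [ 0.76  0.45  2.62  3.85  0.94 -1.63] [ 0.34  0.21  2.15  3.98  0.29 -2.24]
95 5 60 True 0.009 [ 0.78  0.5   2.65  3.83  1.05 -1.57] [ 0.35  0.21  2.19  3.81  0.37 -2.07]
95 5 63 False [False, False, True, True, True, True, True, True, True, True, True, True, True, True]  
95 5 66 False [False, False, True, True, True, True, True, True, True, True, True, True, True, True]  
95 10 57 True 0.006 [ 0.69  0.44  2.65  3.67  0.96 -1.6 ] [ 0.29  0.2   2.16  3.57  0.23 -1.92]
95 10 60 False [False, False, True, True, True, True, True, True, True, True, T
[... 718 characters left out ...]
5 60 True 0.028 [ 0.8   0.5   2.63  3.86  1.04 -1.58] [ 0.37  0.22  2.18  3.85  0.38 -2.1 ]
105 5 63 True 0.003 [ 0.82  0.55  2.66  3.85  1.15 -1.52] [ 0.37  0.24  2.21  3.74  0.46 -1.99]
105 5 66 False [False, False, True, True, True, True, True, True, True, True, True, True, True, True]  
105 10 57 True 0.024 [ 0.71  0.45  2.64  3.7   0.94 -1.61] [ 0.31  0.21  2.15  3.63  0.24 -1.98]
105 10 60 False [True, False, True, True, True, True, True, True, True, True, True, True, True, True]  
105 10 63 False [False, False, True, True, True, True, True, True, True, True, True, True, True, True]  
105 10 66 False [False, False, True, True, True, True, True, True, True, True, True, True, True, True]
```

Run:
```python
from jp import *
R=orient(0,60,180)
def g(p): return [q for q in ik(p-173*R.apply([0,0,1]),R) if q[3]>1.5][0]
a=g(con(-150,105,180)); b=g(con(-130,105,96)); print(a.round(2),b.round(2), con(-130,105,96))
q0=np.array([0.835,0.097,2.103,3.295,0.599,-1.39])
rows([q0+(a-q0)*k/7 for k in range(1,8)]+[a])
```

```text
[ 0.91  0.25  2.53  4.28  0.86 -1.95] [ 0.86  0.5   2.59  4.02  1.01 -1.62] [503.17504566 242.09806697  96.        ]
{"translation": [-3.6, 2.2, -1.1], "rot": [-0.09, -0.03, 0.02]}, z [537. 519. 458.]
{"translation": [-7.1, 4.4, -2.5], "rot": [-0.19, -0.07, 0.04]}, z [540. 489. 407.]
{"translation": [-10.6, 6.6, -4.4], "rot": [-0.3, -0.11, 0.04]}, z [539. 452. 355.]
{"translation": [-13.8, 8.9, -6.7], "rot": [-0.41, -0.16, 0.02]}, z [534. 409. 306.]
{"translation": [-16.8, 11.3, -9.5], "rot": [-0.54, -0.22, 0.0]}, z [523. 361. 259.]
{"translation": [-19.5, 13.5, -12.8], "rot": [-0.66, -0.28, -0.03]}, z [506. 306. 216.]
{"translation": [-21.8, 15.6, -16.5], "rot": [-0.79, -0.35, -0.08]}, z [484. 248. 180.]
{"translation": [-21.8, 15.6, -16.5], "rot": [-0.79, -0.35, -0.08]}, z [484. 248. 180.]
```

Call:
step_arm --deltas '[{"translation":[-3.6,2.2,-1.1],"rot":[-0.09,-0.03,0.02]},{"translation":[-7.1,4.4,-2.5],"rot":[-0.19,-0.07,0.04]},{"translation":[-10.6,6.6,-4.4],"rot":[-0.3,-0.11,0.04]},{"translation":[-13.8,8.9,-6.7],"rot":[-0.41,-0.16,0.02]},{"translation":[-16.8,11.3,-9.5],"rot":[-0.54,-0.22,0.0]},{"translation":[-19.5,13.5,-12.8],"rot":[-0.66,-0.28,-0.03]},{"translation":[-21.8,15.6,-16.5],"rot":[-0.79,-0.35,-0.08]},{"translation":[-21.8,15.6,-16.5],"rot":[-0.79,-0.35,-0.08]}]'

```text
clock: 5.03
eef_pos: [333.6, 245.8, 264.9]
tcp_rot: [3.119, -1.045, 0.021]
contact_force: [0.2, 1.3, 0.2]
opening: 0.002
```

```bash
cat > look.py <<'E'
import sys,cv2
from rig import imaging
def look(tag,names=("top","scene"),boxes={"top":(130,310,120,360),"scene":(120,275,220,440)}):
    import numpy as np
    ims=[]
    for n in names:
        f=imaging.grab_frame(n); i=f["image"][:,:,::-1].copy(); cv2.imwrite(f"pics/{tag}_{n}_raw.png",i)
        if n in boxes:
            a,b,c,d=boxes[n]; i=i[a:b,c:d]
        i=cv2.resize(i,(400,int(400*i.shape[0]/i.shape[1])),interpolation=cv2.INTER_CUBIC); ims.append(i)
    h=max(i.shape[0] for i in ims); ims=[cv2.copyMakeBorder(i,0,h-i.shape[0],0,0,0) for i in ims]
    cv2.imwrite(f"pics/{tag}.png",cv2.hconcat(ims))
if __name__=="__main__": look(sys.argv[1])
E
python3 look.py c1; python3 -c "
from h import show; show()"
```

```text
t 5.125 q [ 0.916  0.328  2.435  4.292  0.852 -1.978] tip [485.3 248.4 180.5] z [ 0.867  0.001 -0.498] F [ 0.12  0.63 -0.54] op 0.0013740032279426703
```

View pics/c1.png

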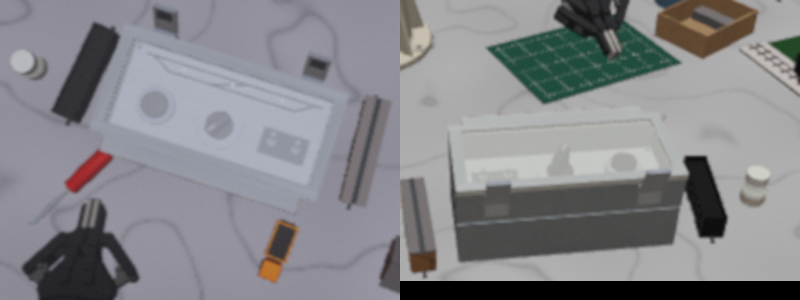

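```bash
python3 -c "
import numpy as np
from h import unray,ray
u=unray(np.array([485.3,248.4,180.5])); print(u,((u-[120,130])*1.667))
from kin import con
for p in [con(-92,130,122),con(-92,-130,122),con(-70,150,130),con(70,-150,130),con(70,150,130),con(-12,90,94),con(-12,0,116)]: print(((unray(p)-[120,130])*3.3).round(0))
"
```

```text
[174.63939681 250.04216776] [ 91.08387449 200.11029366]
[200. 298.]
[587. 422.]
[178. 254.]
[694. 189.]
[249.  48.]
[307. 204.]
[433. 242.]
```

```bash
cat >> jp.py <<'E'
def crows(P,psi=0,tilt=60,roll=180,ref=None):
    from rig import readout
    s=readout.sense(); p0=s['eef_pos']; R0=Ro.from_euler('xyz',s['tcp_rot']); R=orient(psi,tilt,roll)
    for t in P:
        p=t-173*R.apply([0,0,1]); d=R0.inv().apply(p-p0)/10; r=(R0.inv()*R).as_rotvec()
        print('{"translation": %s, "rot": %s},'%(list(map(float,d.round(2))),list(map(float,r.round(3)))), t.round(0))
E
python3 -c "
from jp import *
crows([con(-140,105,150),con(-135,105,120),con(-132,105,93),con(-132,105,93),con(-115,105,93),con(-100,105,93),con(-84,105,93),con(-84,105,93)])"
```

```text
{"translation": [-2.19, 0.31, 2.24], "rot": [-0.001, -0.002, 0.007]}, [494. 245. 150.]
{"translation": [-4.56, 0.44, 4.15], "rot": [-0.001, -0.002, 0.007]}, [498. 244. 120.]
{"translation": [-6.76, 0.51, 5.74], "rot": [-0.001, -0.002, 0.007]}, [501. 243.  93.]
{"translation": [-6.76, 0.51, 5.74], "rot": [-0.001, -0.002, 0.007]}, [501. 243.  93.]
{"translation": [-5.95, 1.0, 7.15], "rot": [-0.001, -0.002, 0.007]}, [518. 238.  93.]
{"translation": [-5.24, 1.43, 8.4], "rot": [-0.001, -0.002, 0.007]}, [532. 234.  93.]
{"translation": [-4.48, 1.89, 9.73], "rot": [-0.001, -0.002, 0.007]}, [547. 229.  93.]
{"translation": [-4.48, 1.89, 9.73], "rot": [-0.001, -0.002, 0.007]}, [547. 229.  93.]
```

Call:
step_arm --deltas '[{"translation":[-2.2,0.3,2.2],"rot":[0,0,0]},{"translation":[-4.6,0.4,4.1],"rot":[0,0,0]},{"translation":[-6.8,0.5,5.7],"rot":[0,0,0]},{"translation":[-6.8,0.5,5.7],"rot":[0,0,0]},{"translation":[-5.9,1.0,7.1],"rot":[0,0,0]},{"translation":[-5.2,1.4,8.4],"rot":[0,0,0]},{"translation":[-4.5,1.9,9.7],"rot":[0,0,0]},{"translation":[-4.5,1.9,9.7],"rot":[0,0,0]}]'

```text
clock: 6.12
eef_pos: [397.9, 228.6, 181.0]
tcp_rot: [3.133, -1.052, 0.01]
contact_force: [-0.4, -1.0, 0.3]
opening: 0.002
```

```bash
python3 look.py c2; python3 -c "
from h import show; show()
from jp import *
P=[con(70-r*np.cos(a),105,122+r*np.sin(a)) for r,a in [(152,-.15),(151,-.1),(150,-.05),(150,0),(150,.06),(150,.12),(150,.18),(150,.24)]]
crows(P)"
```

```text
t 6.225 q [ 0.736  0.603  2.388  3.946  0.942 -1.702] tip [546.9 228.5  94.4] z [ 0.868 -0.    -0.497] F [ 0.18 -0.38 -0.11] op -0.0010669762823411427
{"translation": [0.67, 0.06, 0.1], "rot": [0.0, -0.003, 0.006]}, [551. 228.  99.]
{"translation": [1.34, 0.07, -0.28], "rot": [0.0, -0.003, 0.006]}, [551. 228. 107.]
{"translation": [2.02, 0.08, -0.62], "rot": [0.0, -0.003, 0.006]}, [551. 228. 115.]
{"translation": [2.66, 0.08, -1.01], "rot": [0.0, -0.003, 0.006]}, [551. 228. 122.]
{"translation": [3.45, 0.09, -1.43], "rot": [0.0, -0.003, 0.006]}, [551. 228. 131.]
{"translation": [4.27, 0.12, -1.81], "rot": [0.0, -0.003, 0.006]}, [552. 228. 140.]
{"translation": [5.1, 0.16, -2.14], "rot": [0.0, -0.003, 0.006]}, [553. 227. 149.]
{"translation": [5.96, 0.22, -2.42], "rot": [0.0, -0.003, 0.006]}, [555. 227. 158.]
```

View pics/c2.png

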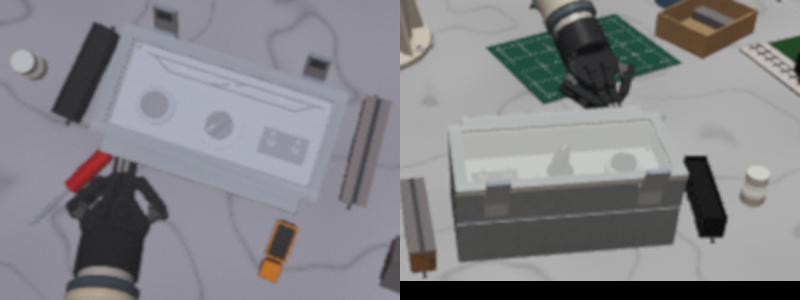

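The top view shows the fingertips going under the lip at about crop (122,160). Next I'll lift gently.

Call:
step_arm --deltas '[{"translation":[0.7,0,0.1],"rot":[0,0,0]},{"translation":[1.0,0,-0.1],"rot":[0,0,0]},{"translation":[1.35,0,-0.3],"rot":[0,0,0]},{"translation":[1.7,0,-0.45],"rot":[0,0,0]},{"translation":[2.0,0,-0.6],"rot":[0,0,0]},{"translation":[2.35,0,-0.8],"rot":[0,0,0]},{"translation":[2.7,0,-1.0],"rot":[0,0,0]},{"translation":[3.0,0,-1.2],"rot":[0,0,0]}]'

```text
clock: 7.22
eef_pos: [401.4, 228.5, 211.7]
tcp_rot: [3.129, -1.049, 0.014]
contact_force: [0.7, 0.3, -2.1]
opening: 0.004
```

```bash
python3 look.py c3; python3 -c "
from h import show; show()
from jp import *
P=[con(70-r*np.cos(a),105,122+r*np.sin(a)) for r,a in [(150,a) for a in np.arange(1,9)*.09+.03]]
crows(P)"
```

```text
t 7.325 q [ 0.727  0.511  2.383  3.993  0.875 -1.792] tip [551.4 228.4 125.7] z [ 0.867 -0.001 -0.498] F [-0.5   0.59 -2.57] op 0.0006605851157814677
{"translation": [1.32, 0.1, -0.65], "rot": [0.001, -0.003, 0.007]}, [552. 228. 140.]
{"translation": [2.58, 0.17, -1.13], "rot": [0.001, -0.003, 0.007]}, [554. 227. 153.]
{"translation": [3.87, 0.27, -1.49], "rot": [0.001, -0.003, 0.007]}, [558. 226. 166.]
{"translation": [5.19, 0.41, -1.75], "rot": [0.001, -0.003, 0.007]}, [562. 225. 179.]
{"translation": [6.52, 0.58, -1.88], "rot": [0.001, -0.003, 0.007]}, [567. 223. 191.]
{"translation": [7.86, 0.78, -1.9], "rot": [0.001, -0.003, 0.007]}, [574. 221. 203.]
{"translation": [9.18, 1.01, -1.8], "rot": [0.001, -0.003, 0.007]}, [581. 219. 214.]
{"translation": [10.49, 1.27, -1.59], "rot": [0.001, -0.003, 0.007]}, [590. 216. 224.]
```

View pics/c3.png

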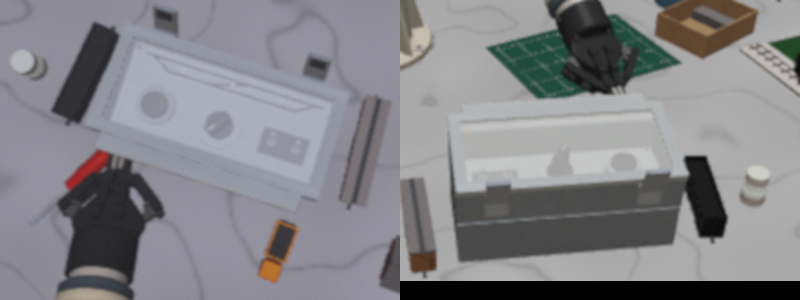

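The cover has risen and the load is about 2 N down. I'll continue along the arc.

Call:
step_arm --deltas '[{"translation":[1.3,0.1,-0.65],"rot":[0,0,0]},{"translation":[2.6,0.2,-1.1],"rot":[0,0,0]},{"translation":[3.9,0.3,-1.5],"rot":[0,0,0]},{"translation":[5.2,0.4,-1.75],"rot":[0,0,0]},{"translation":[6.5,0.6,-1.9],"rot":[0,0,0]},{"translation":[7.85,0.8,-1.9],"rot":[0,0,0]},{"translation":[9.2,1.0,-1.8],"rot":[0,0,0]},{"translation":[10.5,1.25,-1.6],"rot":[0,0,0]}]'

```text
clock: 8.32
eef_pos: [439.8, 216.5, 310.6]
tcp_rot: [3.128, -1.048, 0.015]
contact_force: [-1.0, -0.3, -2.0]
opening: 0.001
```

```bash
python3 look.py c4; python3 -c "
from h import show; show()
from jp import *
P=[con(70-r*np.cos(a),105,122+r*np.sin(a)) for r,a in [(150,a) for a in np.arange(1,9)*.075+.75]]
crows(P)"
```

```text
t 8.425 q [ 0.632  0.261  2.309  4.155  0.65  -2.135] tip [590.6 216.4 225.5] z [ 0.868 -0.001 -0.497] F [-0.79  0.48 -2.02] op 0.006490378694980383
{"translation": [0.98, 0.25, 0.26], "rot": [0.001, -0.004, 0.006]}, [597. 214. 232.]
{"translation": [2.02, 0.49, 0.61], "rot": [0.001, -0.004, 0.006]}, [606. 212. 239.]
{"translation": [3.03, 0.76, 1.03], "rot": [0.001, -0.004, 0.006]}, [614. 209. 246.]
{"translation": [4.0, 1.03, 1.53], "rot": [0.001, -0.004, 0.006]}, [623. 206. 252.]
{"translation": [4.93, 1.32, 2.1], "rot": [0.001, -0.004, 0.006]}, [633. 204. 257.]
{"translation": [5.8, 1.62, 2.74], "rot": [0.001, -0.004, 0.006]}, [643. 201. 262.]
{"translation": [6.63, 1.92, 3.44], "rot": [0.001, -0.004, 0.006]}, [653. 198. 265.]
{"translation": [7.39, 2.24, 4.2], "rot": [0.001, -0.004, 0.006]}, [663. 195. 268.]
```

View pics/c4.png

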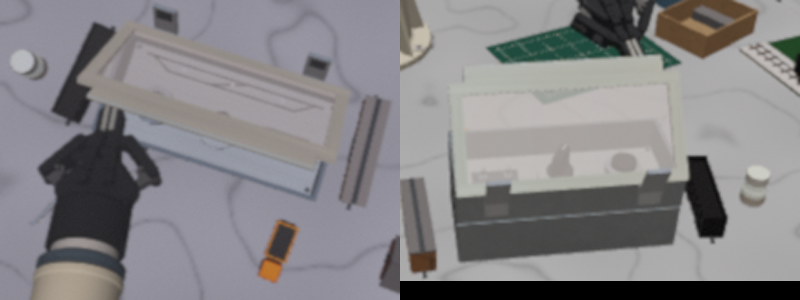

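The cover is at about 45–50° and the load stays near 2 N. I'll keep following the arc, drawing in slightly towards the hinge.

Call:
step_arm --deltas '[{"translation":[0.95,0.25,0.3],"rot":[0,0,0]},{"translation":[1.95,0.5,0.65],"rot":[0,0,0]},{"translation":[2.9,0.75,1.1],"rot":[0,0,0]},{"translation":[3.8,1.0,1.6],"rot":[0,0,0]},{"translation":[4.7,1.3,2.2],"rot":[0,0,0]},{"translation":[5.5,1.6,2.9],"rot":[0,0,0]},{"translation":[6.25,1.9,3.6],"rot":[0,0,0]},{"translation":[7.0,2.2,4.4],"rot":[0,0,0]}]'

```text
clock: 9.43
eef_pos: [513.7, 195.0, 349.6]
tcp_rot: [3.128, -1.049, 0.014]
contact_force: [-0.1, -0.5, 1.3]
opening: -0.003
```

```bash
python3 look.py c5; python3 -c "
from h import show; show()
from jp import *
P=[con(70-r*np.cos(a),105,122+r*np.sin(a)) for r,a in [(144,a) for a in np.arange(1,9)*.04+1.35]]
crows(P)"
```

```text
t 9.525 q [ 0.485  0.242  2.185  4.154  0.498 -2.274] tip [664.2 194.8 263.8] z [ 0.868 -0.001 -0.497] F [-0.41  0.09  0.5 ] op -0.001133862575450387
{"translation": [0.33, 0.24, 0.52], "rot": [0.001, -0.003, 0.007]}, [670. 193. 264.]
{"translation": [0.68, 0.4, 0.95], "rot": [0.001, -0.003, 0.007]}, [676. 191. 265.]
{"translation": [1.01, 0.57, 1.39], "rot": [0.001, -0.003, 0.007]}, [681. 189. 265.]
{"translation": [1.32, 0.73, 1.84], "rot": [0.001, -0.003, 0.007]}, [687. 188. 266.]
{"translation": [1.62, 0.89, 2.31], "rot": [0.001, -0.003, 0.007]}, [692. 186. 266.]
{"translation": [1.89, 1.06, 2.79], "rot": [0.001, -0.003, 0.007]}, [698. 185. 266.]
{"translation": [2.15, 1.22, 3.28], "rot": [0.001, -0.003, 0.007]}, [703. 183. 266.]
{"translation": [2.38, 1.39, 3.78], "rot": [0.001, -0.003, 0.007]}, [709. 181. 265.]
```

View pics/c5.png

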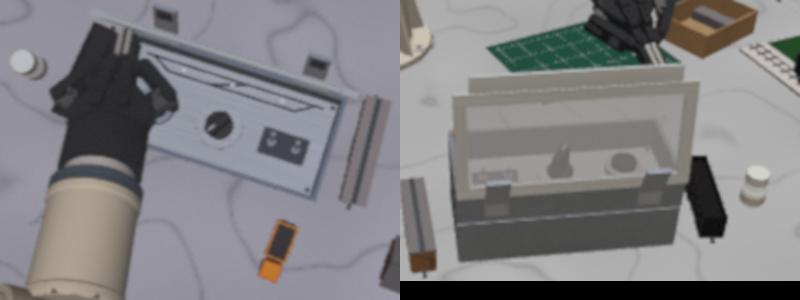

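The cover is nearly upright, at about 80–85°. A few small pushes should take it past the balance point.

Call:
step_arm --deltas '[{"translation":[0.35,0.2,0.5],"rot":[0,0,0]},{"translation":[0.7,0.4,0.95],"rot":[0,0,0]},{"translation":[1.0,0.55,1.4],"rot":[0,0,0]},{"translation":[1.3,0.7,1.85],"rot":[0,0,0]},{"translation":[1.6,0.9,2.3],"rot":[0,0,0]},{"translation":[1.9,1.05,2.8],"rot":[0,0,0]},{"translation":[2.15,1.2,3.3],"rot":[0,0,0]},{"translation":[2.4,1.4,3.8],"rot":[0,0,0]}]'

```text
clock: 10.52
eef_pos: [558.2, 181.3, 351.3]
tcp_rot: [3.128, -1.049, 0.015]
contact_force: [-0.9, 0.3, 0.4]
opening: -0.002
```

```bash
python3 look.py c6; python3 -c "
from h import show; show()"
```

```text
t 10.625 q [ 0.412  0.283  2.116  4.092  0.442 -2.265] tip [708.4 181.1 265.1] z [ 0.867 -0.001 -0.498] F [-0.84  0.1  -1.44] op -0.000410437261925916
```

View pics/c6.png

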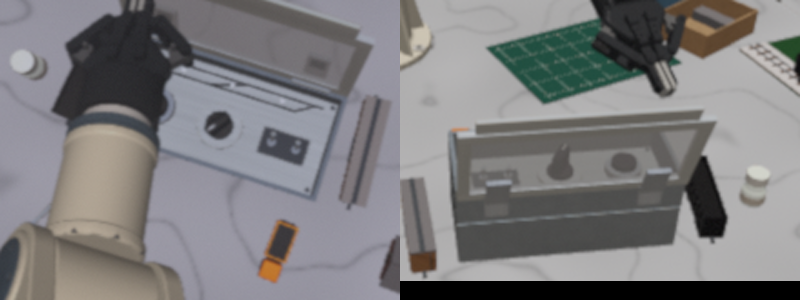

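The cover fell back onto its stops and leans open. I'll withdraw and check which postures can press the button.

Run:
```python
from jp import *
for psi in (0,15,20,30):
  for tilt in (10,20,30,35,40,45,50):
    R=orient(psi,tilt,180); o=[]
    for z in (92,180):
      o.append([q.round(2).tolist() for q in ik(con(-12,90,z)-173*R.apply([0,0,1]),R) if abs(q[5])<2.9])
    print(psi,tilt,o)
crows([con(70,105,265)-k*R.apply([0,0,1]) for k in (0,)])
```

```text
0 10 [[[0.34, 0.43, 1.89, -0.09, 0.66, 1.98]], [[0.34, 0.34, 1.79, -0.08, 0.85, 1.95]]]
0 20 [[[0.37, 0.38, 2.02, -0.31, 0.43, 2.2]], [[0.37, 0.28, 1.92, -0.22, 0.62, 2.1]]]
0 30 [[[0.41, 0.36, 2.15, -0.96, 0.25, 2.88]], [[0.41, 0.24, 2.05, -0.52, 0.41, 2.42]]]
0 35 [[], [[0.44, 0.23, 2.12, -0.83, 0.33, 2.74]]]
0 40 [[[0.46, 0.37, 2.27, 4.25, 0.32, -2.3]], []]
0 45 [[[0.48, 0.39, 2.33, 4.0, 0.45, -2.02]], []]
0 50 [[[0.5, 0.42, 2.38, 3.86, 0.6, -1.86]], [[0.5, 0.25, 2.3, 4.23, 0.43, -2.27]]]
15 10 [[[0.31, 0.43, 1.9, -0.01, 0.64, 1.63]], [[0.31, 0.34, 1.8, -0.01, 0.83, 1.63]]]
15 20 [[[0.32, 0.38, 2.04, -0.05, 0.38, 1.67]], [[0.32, 0.27, 1.94, -0.03, 0.59, 1.65]]]
15 30 [[[0.32, 0.35, 2.17, -0.31, 0.1, 1.93]], [[0.32, 0.23, 2.07, -0.1, 0.32, 1.72]]]
15 35 [[[0.33, 0.35, 2.24, 3.74, 0.07, -2.12]], [[0.33, 0.21, 2.14, -0.21, 0.18, 1.83]]]
15 40 [[[0.33, 0.36, 2.3, 3.35, 0.22, -1.72]], [[0.33, 0.21, 2.21, -0.98, 0.05, 2.6]]]
15 45 [[[0.33, 0.38, 2.36, 3.28, 0.39, -1.65]], [[0.33, 0.21, 2.27, 3.53, 0.14, -1.9]]]
15 50 [[[0.34, 0.41, 2.42, 3.25, 0.56, -1.61]], [[0.34, 0.22, 2.34, 3.34, 0.
[... 610 characters left out ...]
.44]]]
30 10 [[[0.29, 0.43, 1.89, 0.07, 0.65, 1.28]], [[0.29, 0.34, 1.79, 0.05, 0.84, 1.3]]]
30 20 [[[0.26, 0.38, 2.03, 0.23, 0.4, 1.11]], [[0.26, 0.28, 1.93, 0.16, 0.6, 1.19]]]
30 30 [[[0.23, 0.36, 2.16, 0.88, 0.19, 0.44]], [[0.23, 0.23, 2.06, 0.41, 0.37, 0.93]]]
30 35 [[[0.22, 0.35, 2.23, 1.72, 0.18, -0.41]], [[0.22, 0.22, 2.13, 0.72, 0.27, 0.61]]]
30 40 [[[0.2, 0.36, 2.29, 2.28, 0.27, -0.98]], [[0.2, 0.22, 2.19, 1.3, 0.21, 0.03]]]
30 45 [[[0.18, 0.38, 2.35, 2.52, 0.42, -1.23]], [[0.18, 0.22, 2.26, 1.93, 0.26, -0.62]]]
30 50 [[[0.16, 0.42, 2.4, 2.63, 0.58, -1.37]], [[0.16, 0.23, 2.32, 2.3, 0.37, -1.0]]]
{"translation": [-0.64, -0.41, -1.16], "rot": [0.001, -0.002, 0.007]}, [695. 185. 265.]
```

Call:
step_arm --deltas '[{"translation":[0,0,-3],"rot":[0,0,0]},{"translation":[0,0,-8],"rot":[0,0,0]},{"translation":[0,0,-13],"rot":[0,0,0]},{"translation":[0,0,-18],"rot":[0,0,0]},{"translation":[0,0,-18],"rot":[0,0,0]}]'

```text
clock: 11.25
eef_pos: [404.9, 168.2, 417.0]
tcp_rot: [-3.133, -1.08, 0.015]
contact_force: [0.2, 0.8, -0.2]
opening: -0.001
```

```bash
python3 look.py c7; python3 -c "
from h import show; show()
import cv2; a=cv2.imread('pics/c7_top_raw.png'); cv2.imwrite('pics/c7z.png',cv2.resize(a[130:310,120:360],None,fx=3.3,fy=3.3,interpolation=cv2.INTER_CUBIC))"
```

```text
t 11.35 q [ 0.566 -0.058  2.332  4.437  0.493 -2.55 ] tip [559.6 172.6 335.8] z [ 0.882  0.021 -0.471] F [1.05 0.25 0.69] op -0.0008108747554422196
```

View pics/c7z.png

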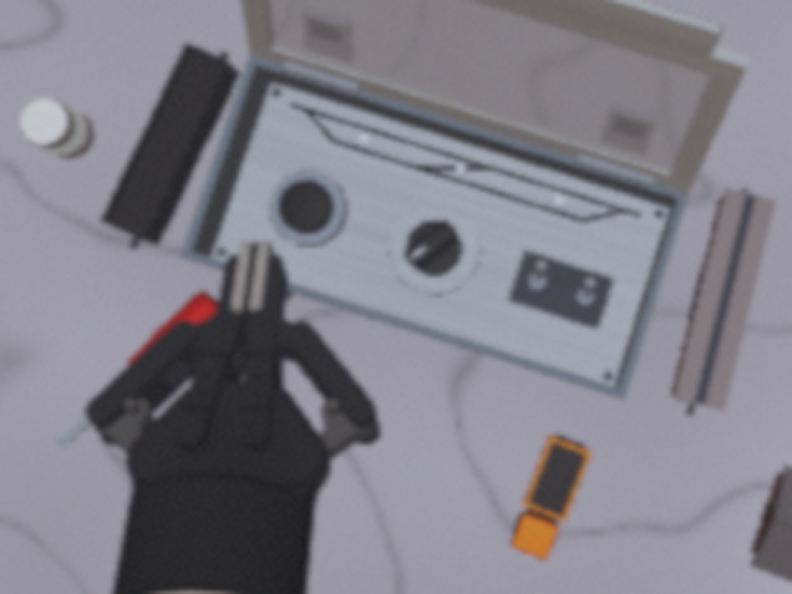

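View pics/c7.png

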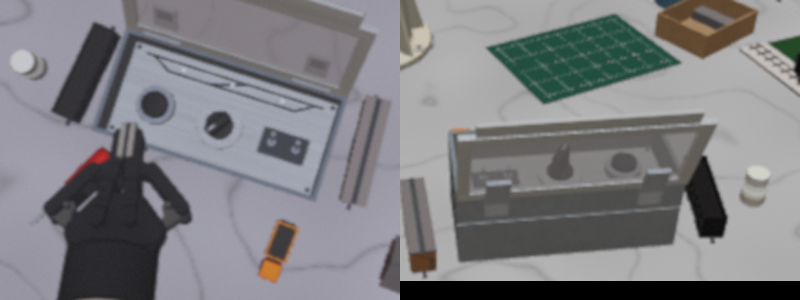

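Run:
```python
from jp import *
import cv2
from h import ray,unray
a=cv2.imread('pics/c7_top_raw.png'); g=cv2.cvtColor(a,cv2.COLOR_BGR2GRAY)
m=(g[175:215,195:232]<80).astype(np.uint8); n,l,s,c=cv2.connectedComponentsWithStats(m)
for i in range(1,n):
    if s[i,4]>40:
        u=c[i]+[195,175]; print(s[i],u.round(2),ray(*u,94).round(1))
print("con",con(-12,90,94))
for f in (1.85,1.95,2.05):
  for y in (-130,): print(f,((unray(con(70-162*np.cos(f),y,122+162*np.sin(f)))-[120,130])*3.3).round(0))
q0=np.array([.566,-.058,2.332,4.437,.493,-2.55]);B=np.array([.31,0,2.25,3.14,.2,-1.57]);Cq=np.array([.31,0,2.25,0,.2,1.57])
rows([q0+(B-q0)*k/6 for k in range(1,7)]+[B])
```

```text
[ 10  10  15  15 184] [212.21 192.16] [611.4 196.   94. ]
con [612.0555442  194.20196027  94.        ]
1.85 [718.  57.]
1.95 [725.  32.]
2.05 [731.  10.]
{"translation": [1.5, -0.1, 0.6], "rot": [0.06, 0.05, -0.01]}, z [576. 184. 354.]
{"translation": [2.7, -0.2, 1.5], "rot": [0.12, 0.08, -0.02]}, z [590. 196. 365.]
{"translation": [3.5, -0.1, 2.4], "rot": [0.17, 0.08, -0.05]}, z [600. 205. 369.]
{"translation": [4.0, 0.2, 3.3], "rot": [0.22, 0.07, -0.07]}, z [608. 209. 367.]
{"translation": [4.1, 0.9, 4.2], "rot": [0.24, 0.05, -0.11]}, z [613. 207. 360.]
{"translation": [4.1, 1.9, 5.1], "rot": [0.25, 0.01, -0.14]}, z [618. 198. 350.]
{"translation": [4.1, 1.9, 5.1], "rot": [0.25, 0.01, -0.14]}, z [618. 198. 350.]
```

The button centre measures (611, 195.5) mm. The lip corner at crop (720,30) matches a cover angle of 1.95 rad, where the model predicts (725,32). Next I'll bring the wrist back to its normal branch while high and clear.

Call:
step_arm --deltas '[{"translation":[1.5,-0.1,0.6],"rot":[0.06,0.05,-0.01]},{"translation":[2.7,-0.2,1.5],"rot":[0.12,0.08,-0.02]},{"translation":[3.5,-0.1,2.4],"rot":[0.17,0.08,-0.05]},{"translation":[4.0,0.2,3.3],"rot":[0.22,0.07,-0.07]},{"translation":[4.1,0.9,4.2],"rot":[0.24,0.05,-0.11]},{"translation":[4.1,1.9,5.1],"rot":[0.25,0.01,-0.14]},{"translation":[4.1,1.9,5.1],"rot":[0.25,0.01,-0.14]}]'

```text
clock: 12.22
eef_pos: [473.2, 150.5, 428.4]
tcp_rot: [3.133, -1.088, 0.314]
contact_force: [0.4, 0.1, 1.3]
opening: -0.002
```

Run:
```python
from jp import *
from h import show
show()
B=np.array([.31,0,2.25,3.14,.2,-1.57]);Cq=np.array([.31,0,2.25,0,.2,1.57])
rows([B+(Cq-B)*k/14 for k in range(1,9)])
```

```text
t 12.225 q [ 0.306 -0.004  2.251  3.15   0.194 -1.583] tip [619.4 196.3 348.2] z [ 0.845  0.265 -0.464] F [0.44 0.05 1.29] op -0.0022146285291343142
{"translation": [-0.0, -0.8, -0.2], "rot": [0.05, -0.0, 0.01]}, z [612. 212. 348.]
{"translation": [-0.3, -1.5, -0.2], "rot": [0.09, -0.02, 0.01]}, z [605. 224. 345.]
{"translation": [-0.7, -2.2, -0.3], "rot": [0.13, -0.04, 0.01]}, z [596. 235. 338.]
{"translation": [-1.2, -2.7, -0.4], "rot": [0.16, -0.07, 0.02]}, z [586. 243. 330.]
{"translation": [-1.8, -3.1, -0.6], "rot": [0.19, -0.11, 0.02]}, z [576. 248. 320.]
{"translation": [-2.5, -3.3, -0.7], "rot": [0.2, -0.15, 0.02]}, z [566. 250. 309.]
{"translation": [-3.2, -3.4, -0.8], "rot": [0.21, -0.2, 0.02]}, z [557. 249. 297.]
{"translation": [-3.9, -3.3, -1.0], "rot": [0.2, -0.24, 0.02]}, z [549. 245. 286.]
```

Call:
step_arm --deltas '[{"translation":[0,-0.8,-0.2],"rot":[0.05,0,0.01]},{"translation":[-0.3,-1.5,-0.2],"rot":[0.09,-0.02,0.01]},{"translation":[-0.7,-2.2,-0.3],"rot":[0.13,-0.04,0.01]},{"translation":[-1.2,-2.7,-0.4],"rot":[0.16,-0.07,0.02]},{"translation":[-1.8,-3.1,-0.6],"rot":[0.19,-0.11,0.02]},{"translation":[-2.5,-3.3,-0.7],"rot":[0.2,-0.15,0.02]},{"translation":[-3.2,-3.4,-0.8],"rot":[0.21,-0.2,0.02]},{"translation":[-3.9,-3.3,-1.0],"rot":[0.2,-0.24,0.02]}]'

```text
clock: 13.22
eef_pos: [436.1, 175.0, 398.5]
tcp_rot: [-2.948, -0.847, 0.317]
contact_force: [0.6, 0.1, 0.1]
opening: -0.002
```

Run:
```python
from jp import *
from h import show
show()
B=np.array([.31,0,2.25,3.14,.2,-1.57]);Cq=np.array([.31,0,2.25,0,.2,1.57])
rows([B+(Cq-B)*k/14 for k in range(9,15)])
```

```text
t 13.225 q [ 0.306 -0.01   2.253  1.32   0.208  0.249] tip [546.7 246.3 286.1] z [ 0.639  0.412 -0.649] F [0.65 0.14 0.13] op -0.0019563914137547124
{"translation": [-0.6, 0.4, 0.1], "rot": [-0.02, -0.04, 0.0]}, z [542. 237. 275.]
{"translation": [-1.3, 0.8, 0.0], "rot": [-0.04, -0.08, 0.01]}, z [536. 227. 265.]
{"translation": [-1.8, 1.3, -0.1], "rot": [-0.07, -0.11, 0.01]}, z [533. 215. 256.]
{"translation": [-2.2, 1.9, -0.2], "rot": [-0.11, -0.14, 0.02]}, z [532. 201. 250.]
{"translation": [-2.4, 2.6, -0.3], "rot": [-0.15, -0.15, 0.02]}, z [534. 187. 246.]
{"translation": [-2.5, 3.3, -0.5], "rot": [-0.2, -0.16, 0.02]}, z [537. 172. 245.]
```

Call:
step_arm --deltas '[{"translation":[-0.6,0.4,0.1],"rot":[-0.02,-0.04,0]},{"translation":[-1.3,0.8,0],"rot":[-0.04,-0.08,0.01]},{"translation":[-1.8,1.3,-0.1],"rot":[-0.07,-0.11,0.01]},{"translation":[-2.2,1.9,-0.2],"rot":[-0.11,-0.14,0.02]},{"translation":[-2.4,2.6,-0.3],"rot":[-0.15,-0.15,0.02]},{"translation":[-2.5,3.3,-0.5],"rot":[-0.2,-0.16,0.02]}]'

```text
clock: 13.98
eef_pos: [431.7, 138.1, 378.6]
tcp_rot: [3.138, -0.685, 0.309]
contact_force: [-0.3, -0.2, -0.1]
opening: 0.004
```

Run:
```python
from jp import *
from h import show
from rig import readout
show()
R=orient(17.5,5,180); t=np.array([611,195.5,160])
q1=[q for q in ik(t-173*R.apply([0,0,1]),R) if abs(q[3])<1][0]; print(q1.round(2))
q0=readout.sense()['qpos']
rows([q0+(q1-q0)*k/6 for k in range(1,7)])
crows([t],17.5,5,180)
```

```text
t 13.975 q [ 0.307 -0.01   2.249 -0.012  0.217  1.581] tip [536.2 170.8 244.7] z [ 0.604  0.189 -0.774] F [-0.28 -0.25 -0.1 ] op 0.0035872514128260833
[ 0.31  0.39  1.76 -0.    0.91  1.58]
{"translation": [2.1, 0.1, 2.0], "rot": [-0.0, -0.1, 0.0]}, z [551. 174. 232.]
{"translation": [4.1, 0.1, 4.5], "rot": [-0.0, -0.2, 0.0]}, z [567. 179. 217.]
{"translation": [5.9, 0.1, 7.0], "rot": [-0.0, -0.3, 0.0]}, z [580. 184. 202.]
{"translation": [7.6, 0.0, 9.5], "rot": [0.0, -0.4, 0.0]}, z [592. 188. 187.]
{"translation": [9.1, -0.0, 12.0], "rot": [0.0, -0.5, 0.0]}, z [602. 192. 173.]
{"translation": [10.5, -0.1, 14.5], "rot": [0.0, -0.6, 0.0]}, z [611. 196. 160.]
{"translation": [10.48, -0.07, 14.55], "rot": [0.002, -0.598, 0.002]}, [611. 196. 160.]
```

Call:
step_arm --deltas '[{"translation":[2.1,0,2.0],"rot":[0,-0.1,0]},{"translation":[4.1,0,4.5],"rot":[0,-0.2,0]},{"translation":[5.9,0,7.0],"rot":[0,-0.3,0]},{"translation":[7.6,0,9.5],"rot":[0,-0.4,0]},{"translation":[9.1,0,12.0],"rot":[0,-0.5,0]},{"translation":[10.5,-0.1,14.5],"rot":[0,-0.6,0]},{"translation":[10.5,-0.1,14.5],"rot":[0,-0.6,0]}]'

```text
clock: 14.85
eef_pos: [597.6, 192.6, 332.1]
tcp_rot: [3.141, -0.085, 0.309]
contact_force: [0.8, 0.8, 0.3]
opening: -0.004
```

```bash
python3 look.py c8
python3 - <<'E'
from jp import *
from h import show
show()
crows([np.array([611,195.5,z]) for z in (125,105,98,93,90,87,86,84)],17.5,5,180)
E
```

```text
t 14.95 q [ 0.309  0.407  1.728 -0.002  0.919  1.572] tip [610.3 195.9 160.6] z [ 0.083  0.025 -0.996] F [-0.79 -0.37  0.21] op 0.0010481867812050954
{"translation": [-0.26, 0.07, 3.56], "rot": [0.001, 0.0, 0.003]}, [611. 196. 125.]
{"translation": [-0.43, 0.07, 5.55], "rot": [0.001, 0.0, 0.003]}, [611. 196. 105.]
{"translation": [-0.49, 0.07, 6.25], "rot": [0.001, 0.0, 0.003]}, [611. 196.  98.]
{"translation": [-0.54, 0.07, 6.74], "rot": [0.001, 0.0, 0.003]}, [611. 196.  93.]
{"translation": [-0.56, 0.07, 7.04], "rot": [0.001, 0.0, 0.003]}, [611. 196.  90.]
{"translation": [-0.59, 0.07, 7.34], "rot": [0.001, 0.0, 0.003]}, [611. 196.  87.]
{"translation": [-0.6, 0.07, 7.44], "rot": [0.001, 0.0, 0.003]}, [611. 196.  86.]
{"translation": [-0.62, 0.07, 7.64], "rot": [0.001, 0.0, 0.003]}, [611. 196.  84.]
```

View pics/c8.png

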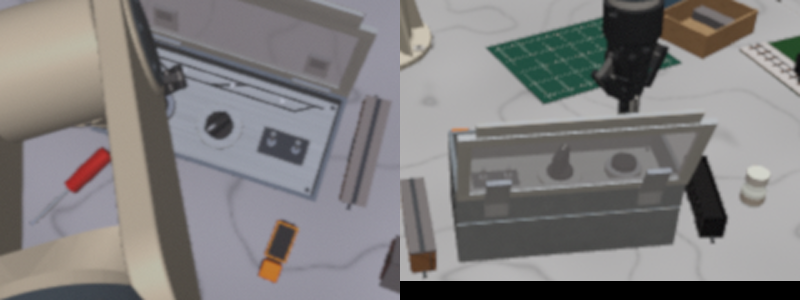

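The cover stays open and the finger is above the button. I'll go down to just over it, then press in small increments.

Call:
step_arm --deltas '[{"translation":[-0.2,0,3.0],"rot":[0,0,0]},{"translation":[-0.4,0,5.5],"rot":[0,0,0]},{"translation":[-0.5,0.05,6.5],"rot":[0,0,0]},{"translation":[-0.55,0.05,6.8],"rot":[0,0,0]},{"translation":[-0.55,0.05,7.0],"rot":[0,0,0]},{"translation":[-0.55,0.05,7.0],"rot":[0,0,0]}]'

```text
clock: 15.7
eef_pos: [597.5, 190.5, 264.4]
tcp_rot: [3.138, -0.089, 0.308]
contact_force: [-2.5, -0.9, 3.4]
opening: 0.001
```

```bash
python3 -c "
from h import show; show()"
```

```text
t 15.7 q [ 0.307  0.494  1.77  -0.005  0.788  1.574] tip [612.3 194.6  92.1] z [ 0.086  0.023 -0.996] F [-2.47 -0.92  3.35] op 0.0005288275422212792
```

The button is in contact at about 3.4 N, part way in. I'll press on and hold.

Call:
step_arm --deltas '[{"translation":[0,0,0.2],"rot":[0,0,0]},{"translation":[-0.05,0,0.4],"rot":[0,0,0]},{"translation":[-0.05,0,0.55],"rot":[0,0,0]},{"translation":[-0.05,0,0.55],"rot":[0,0,0]},{"translation":[-0.05,0,0.55],"rot":[0,0,0]}]'

```text
clock: 16.32
eef_pos: [597.8, 190.6, 260.7]
tcp_rot: [3.138, -0.09, 0.308]
contact_force: [-9.5, -2.7, 27.2]
opening: -0.0
```

```bash
python3 -c "
from h import show; show()"
```

```text
t 16.325 q [ 0.307  0.499  1.772 -0.005  0.78   1.574] tip [612.7 194.7  88.4] z [ 0.087  0.024 -0.996] F [-9.52 -2.65 27.22] op -9.597050181873759e-06
```

The force rose to 27 N at tip z ≈ 88 mm. That is 6 mm below the raised top, so the button is against its end stop. I'll release and retreat upward.

Call:
step_arm --deltas '[{"translation":[0,0,0],"rot":[0,0,0]},{"translation":[0,0,-0.6],"rot":[0,0,0]},{"translation":[0.1,0,-2],"rot":[0,0,0]},{"translation":[0.3,0,-5],"rot":[0,0,0]},{"translation":[0.6,0,-9],"rot":[0,0,0]},{"translation":[1.0,0,-13],"rot":[0,0,0]}]'

```text
clock: 17.08
eef_pos: [595.8, 190.4, 389.9]
tcp_rot: [3.138, -0.088, 0.308]
contact_force: [0.8, -0.6, 0.7]
opening: -0.0
```

Call:
step_arm --deltas '[{"translation":[5,0,-3],"rot":[0,0,0]},{"translation":[10,0,-5],"rot":[0,0,0]},{"translation":[15,0,-6],"rot":[0,0,0]},{"translation":[15,5,-6],"rot":[0,0,0]},{"translation":[15,10,-6],"rot":[0,0,0]},{"translation":[15,15,-6],"rot":[0,0,0]},{"translation":[15,15,-6],"rot":[0,0,0]}]'

```text
clock: 17.95
eef_pos: [779.4, 87.5, 461.9]
tcp_rot: [3.137, -0.088, 0.304]
contact_force: [-0.4, -0.3, -0.6]
opening: 0.001
```

```bash
python3 look.py c9; python3 -c "
from h import show; show()"
```

```text
t 18.05 q [0.111 0.545 1.213 0.014 1.297 1.373] tip [793.3  95.  289.7] z [ 0.085  0.023 -0.996] F [ 0.28 -0.8  -0.04] op 0.002539201107866343
```

View pics/c9.png

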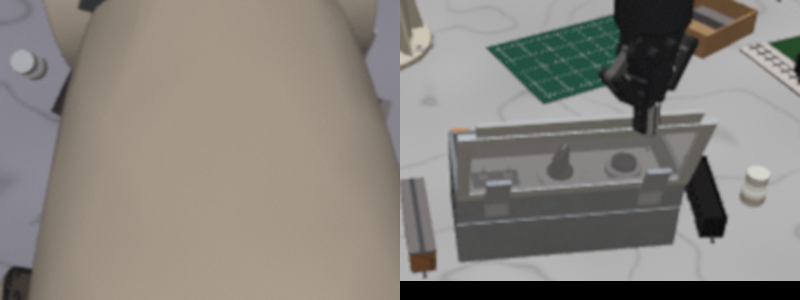

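I got the retreat direction wrong: with this tool roll, +x points away from the robot, so the arm passed over the open cover. The force reading is near zero and the cover still looks open. I'll go straight up well clear before coming back.

Call:
step_arm --deltas '[{"translation":[0,0,-3],"rot":[0,0,0]},{"translation":[0,0,-7],"rot":[0,0,0]},{"translation":[0,0,-11],"rot":[0,0,0]},{"translation":[0,0,-11],"rot":[0,0,0]}]'

```text
clock: 18.55
eef_pos: [768.7, 90.7, 576.6]
tcp_rot: [3.137, -0.095, 0.31]
contact_force: [0.5, -0.3, 0.6]
opening: 0.003
```

```bash
python3 look.py c10; python3 -c "
from h import show; show()"
```

```text
t 18.65 q [0.112 0.485 1.082 0.014 1.488 1.373] tip [783.6  94.4 399.4] z [ 0.085  0.023 -0.996] F [ 0.18  0.67 -1.2 ] op -0.0011575107194704316
```

View pics/c10.png

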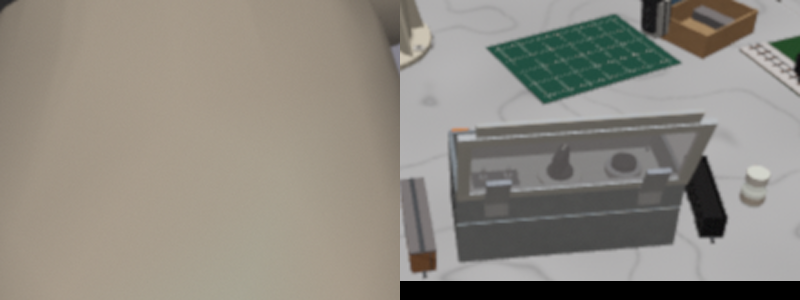

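Call:
step_arm --deltas '[{"translation":[-4,-3,0],"rot":[0,0,0]},{"translation":[-8,-7,0],"rot":[0,0,0]},{"translation":[-12,-11,0],"rot":[0,0,0]},{"translation":[-16,-15,0],"rot":[0,0,0]},{"translation":[-20,-19,0],"rot":[0,0,0]},{"translation":[-24,-23,0],"rot":[0,0,0]},{"translation":[-28,-27,0],"rot":[0,0,0]},{"translation":[-32,-30,0],"rot":[0,0,0]}]'

```text
clock: 19.65
eef_pos: [372.3, 279.1, 540.5]
tcp_rot: [3.137, -0.086, 0.309]
contact_force: [-0.0, 0.5, -0.2]
opening: 0.0
```

Call:
step_arm --deltas '[{"translation":[0,-5,0],"rot":[0,0,0]},{"translation":[0,-10,0],"rot":[0,0,0]},{"translation":[0,-13,0],"rot":[0,0,0]},{"translation":[0,-13,0],"rot":[0,0,0]},{"translation":[0,-13,0],"rot":[0,0,0]}]'

```text
clock: 20.27
eef_pos: [335.0, 401.8, 540.6]
tcp_rot: [3.136, -0.086, 0.309]
contact_force: [-0.6, -0.2, -0.2]
opening: -0.0
```

```bash
python3 look.py c11; python3 -c "
from h import show; show()"
```

```text
t 20.375 q [ 0.888  0.065  1.696 -0.054  1.31   2.164] tip [350.1 405.1 368.9] z [ 0.085  0.022 -0.996] F [0.17 0.55 0.53] op -0.0024404783922477445
```

View pics/c11.png

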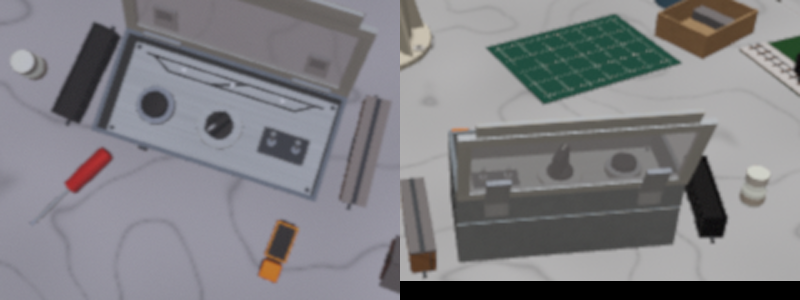

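Run:
```python
import cv2,numpy as np
a=cv2.imread('pics/c7_top_raw.png');b=cv2.imread('pics/c11_top_raw.png')
d=cv2.absdiff(a,b).max(2)
for n,(y0,y1,x0,x1) in dict(button=(178,206,198,226),knob=(190,220,237,268),tog=(200,230,270,308),cover=(120,170,195,350),lorry=(258,300,270,302)).items(): print(n,d[y0:y1,x0:x1].max())
from rig import ticket; print(ticket.sign_off())
```

```text
button 54
knob 13
tog 13
cover 13
lorry 14
the job is handed in; nothing more can be done
None
```

The cover is open and leaning back on its stops, the button has been pressed home and released, and the job is handed in. The hand-in gave no verdict.

**What I did:** I lifted the cover by its lip with the closed fingertips. The load was about 2 N, and there was no gripping. I followed its arc past the balance point until it fell back onto the stops. Then I pressed the button straight down with the near-vertical fingertip and held it there for about 0.4 s before letting go.

**Last checks:**
- **Cover:** the measured lip corner fits an angle of about 1.95 rad. The cover looked the same after the arm had withdrawn.
- **Button press:** the force rose to 27 N with the fingertip 6 mm below the button's raised height, so it reached its stop. I inferred the travel from this, not from a direct reading.
- **Knob, toggles and lorry:** before and after pictures showed no change beyond image noise. The other items looked unmoved by eye.
- **Robot:** clear of everything, with contact force near zero at about 20 s on the clock.

**What disagreed or went wrong:**
- **Button picture:** the before/after comparison flagged a change at the button (54 against about 13 elsewhere). The likely cause is the fingertip covering part of that area in the earlier picture. I handed in without separating that out, so the button being back up rests on the picture and its spring return.
- **Retreat:** after releasing the button I first moved the wrong way and passed narrowly over the open cover's edge. The force readings at the end of each move showed no contact, and the cover stayed open.

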